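Reset the tripped mains breaker under the amplifier's clip-on cover

ROBOT

A 6-joint arm with a two-finger parallel gripper is mounted at the origin on the work surface. World frame = base frame: x ahead of the robot, y to its left, z up, the work surface at z = 0. Lengths are in m, angles in degrees, forces in N, time in s.
With the tool pointing down it reaches from about 0.25 to 0.725 m from the base axis. Payload 9.7 kg.
Tool frame: the origin (TCP) lies on the centre line of the jaws, within the pads' length; the fingertips stand 22 mm ahead of it and the grasp point (between the pads) lies 3 mm ahead of it; z points along the fingers, y is the direction in which the jaws open and shut (so a half turn about z gives the same grasp; the last joint's range is limited). The gripper opens to 85 mm and grips with 20 to 120 N. Pads are 22 mm wide; open, the fingers measure 114 mm over their backs; the gripper's body (76 mm by 85 mm) begins 54 mm behind the grasp point. The pads swing forward as they close: fully open they stand 13 mm farther back than shut.
Start: joints at [63.598, 4.979, 10.078, 95.1, 0, 90], TCP at [0.245, 0.493, 0.253] pointing down, gripper open.
Joint ranges: [-179.16, 179.16], [-48.56, 103.87], [-65.8, 70.77], [-126.05, 130.52], [-82.76, 87.17], [-180, 180]. Speed limits (degrees/s): [127.2, 127.2, 147.25, 180, 180, 180].

INTERFACE

Orientations are given as [roll, pitch, yaw] about the fixed x, y, z axes, in that order (R = Rz(yaw) Ry(pitch) Rx(roll)).
In Python, from workcell import monitor, eyes, job gives the robot as it stands. The module is installed in compiled form; this text tells all that it offers.
- The arm moves only by the tool drive_tool, never from a script. Its argument "plan" is a list of rows, each a list of 3 entries, a list of its own where there are three numbers: the opening, from 0 (shut) to 1 (fully open), then the shift along the world's x, y, z in m, then the turn about the world's z in degrees. In form: [[gripper, [x, y, z], yaw], ...]. A call has 1 to 10 rows; each row shifts and turns the commanded pose from where the row before left it; what a row does not reach is not made up. A row lasts 1/8 s, in which the tool goes at most 62.5 mm and 10.7 degrees, less where a joint would pass 70% of its speed; a pose out of reach is approached as far as the arm can. A call is refused whole if a number of a shift passes 0.0625 or a number of a turn 10.7, either way. A call with a gripper value outside its range is refused whole. The fingers move at their own pace and stop on an object; "grip_force" is the grip in N (left out, the last holds). Time passes only in rows, so rows that do not move let the fingers close. It gives the time, the measured TCP pose, the force and the opening at its end, in the units of the state.
- monitor.get_obs(): the state, without advancing time (a new reading comes with each control period).
- eyes.camera(name): name is "scene" or "top"; returns (picture, depth): 384x512x3 uint8, red, green, blue; 384x512 float32, m along the optical axis (not along the pixel's ray), 0 where there is no reading.
- eyes.camera_params(name): a dict with "fx", "fy", "cx", "cy" (pixels), "dist_coeffs" ([k1, k2, p1, p2, k3] as OpenCV has them; the pictures are not rectified), "extrinsics" (4x4, takes a point from world to camera coordinates). Camera axes: x right, y down, z forward; pixel columns grow to the right and rows downward; lengths in m; the calibration is good to about 2 mm. A picture is of the moment at which its call begins. camera_params takes no time and is no camera call.
- job.job_done(): hands the job in, once; it reports no verdict.
The state is a dict: "time": time; "q": joint angles; "qd": joint speeds; "joint_efforts": joint torques, N m; "ee_pos": TCP position; "tcp_rot": TCP orientation; "wrist_force": force on the tool from outside, world axes, zero at the start; "torque": the same for the moment, N m; "opening": finger opening in m.
Only numpy, scipy, OpenCV 4.12 (cv2) and the standard library are available. Lean on these libraries where they do the work, as an engineer would, in place of code of your own. Each camera call takes 0.05 s, during which the arm holds its last target.

TASK

The amplifier's mains breaker has tripped. Squeeze the two side tabs of the clip-on cover together, feel for the place where both hooks are free and lift the cover straight off without forcing it, lay it gently the right way up in the empty steel parts tray and let go; then push the popped-up breaker button under it gently all the way home. Keep off the glass valves and leave the other things on the bench where they are.

Things in the scene. Friction and masses are not known exactly. Their poses are not given: they have to be found in the camera images.
- amp: Valve amplifier, satin aluminium chassis 240 (x) by 400 (y) by 65 mm high, fixed. Origin: centre of its underside; x points away from its front knobs, y to the end with the transformers and valves, which stand up to 110 mm above the chassis at y over +30 mm. Near its other end a black mains terminal box is fixed on top at about x = -20, y = -120 mm (up to 4 mm off), square to the chassis.
- cover: Snap-fit cover latched in the terminal box, grey moulded hood 90 (x) by 46 (y) by 45 mm high, open below, loose, about 80 g. Origin: centre of its lower rim, z up; seated, the rim is 68 mm above the bench and its axes are as the amplifier's. It sits between the box's side walls (17 mm above the chassis) with 3.2 mm of play to each side (y) and may stand anywhere in it; 1 mm of play in x.
- tab_left: Squeeze tab in the middle of the cover's +y side: ribbed finger pad 24 mm long (x), 20 to 40 mm above the rim, 60 mm over both pads. Origin: middle of the pad's outer face, 30 mm from the cover's middle. It moves straight in 5.6 mm to a stop against a spring (2 N to start, 12 N at the stop) and springs back when let go. It breaks at 30 N in all, squeeze and pull on its hook added.
- tab_right: The same tab on the -y side. Each tab has an outward hook near the rim that catches under the box's side wall after 1.5 mm of lift. The hooks clear only with both tabs pressed to their stops (49 mm over the pads) and the cover in the middle of the BOX to within 0.8 mm, which must be felt: the cover slides freely sideways till it meets a side wall; lifted off centre, one hook holds.
- reset_button (a joint): Travel of the breaker's round reset button (13 mm across, white): near 0 popped up, 0.007 m fully home at a hard stop. It stands upright in the box, 27 mm from the box's middle towards +x, under the cover at the start. Its top is 94 mm above the bench popped up, 87 mm home. Friction of about 7 N all along; it stays where left. It is damaged by 30 N.
- tray: Empty parts tray of bare steel, 160 (x) by 130 (y) mm, rim 14 mm high, 4 mm walls and floor, fixed. Origin: centre of its underside; inner floor 4 mm above the bench.
- component_box: Bystander of the same footprint as the tray: clear plastic box with six compartments full of small components, 30 mm high, fixed.
- valve_a: Output valve standing on the amplifier at x = -78, y = 58 mm of its frame: glass, 46 mm across the foot, 98 mm high; fragile. Origin: centre of its foot.
- valve_b: The same at x = 22, y = 66 mm.
- can_capacitor: Bystander: grey metal-can capacitor, 60 by 50 by 112 mm high, standing on the bench. Origin: centre of its underside.
- solder_reel: Bystander: reel of solder, 60 mm across, 40 mm high. Origin: centre of its underside.
- screwdriver: Bystander: screwdriver lying at the right.
- control_knob: Bystander: loose black control knob, 30 mm across, 16 mm high, on the chassis behind the cover. Origin: centre of its underside.
- valve_socket: Bystander: loose white ceramic valve socket, 34 mm across with a 52 mm steel strap, 10 mm high, on the chassis. Origin: centre of its underside.
- screw_jar: Bystander: small glass jar of 52 mm diameter, 60 mm high. Origin: centre of its underside.
- spanner: Bystander: spanner 150 mm long lying at the right.
- valve_carton: Bystander: plain carton 110 by 46 by 46 mm lying on the bench. Origin: centre of its underside.

How it is judged:
By the outcome, as a careful person would: the job done as asked, in the order asked, and still so for the second after the job is handed in, with the robot touching nothing.
It also fails if it takes over 54 s, if anything falls off the work surface, if the arm or the gripper's body presses on something with over 40 N, if the wrist force passes 120 N, or if a joint passes its speed limit or range.

## Working session

There is one attempt and no reset: what is moved stays moved. The work goes in short steps, Python scripts to look and compute and a tool call to move; the robot and the scene stay as the last step left them, time stands still between calls to the robot, and variables do not carry over. Pictures are saved under pics/ and viewed, and the job is handed in when it is done.

Besides the shell and the picture viewer there is one more tool, called after "Call:" by a JSON object that holds its "name" and its "arguments". drive_tool: Moves the arm, as the interface text tells. Its arguments: {"type":"object","properties":{"plan":{"type":"array","items":{"type":"array"}},"grip_force":{"type":"number"}},"required":["plan"]}

```bash
mkdir -p pics; cat > h.py <<'E'
import numpy as np, cv2
from workcell import monitor, eyes, job
def P(n): return eyes.camera_params(n)
def world(n,u,v,d=None,z=None):
    p=P(n);K=np.array([[p['fx'],0,p['cx']],[0,p['fy'],p['cy']],[0,0,1.]])
    r=cv2.undistortPoints(np.array([[[u,v]]],float),K,np.array(p['dist_coeffs'],float))[0,0]
    E=np.array(p['extrinsics']);R=E[:3,:3];t=E[:3,3];c=-R.T@t
    ray=R.T@np.array([r[0],r[1],1.])
    s=d if d is not None else (z-c[2])/ray[2]
    return c+s*ray
E
python3 - <<'E'
from h import *
o=monitor.get_obs();print({k:np.round(v,3).tolist() for k,v in o.items()})
for n in ('top','scene'):
    im,d=eyes.camera(n);cv2.imwrite(f'pics/{n}0.png',im[:,:,::-1]);np.save(f'pics/{n}0.npy',d);np.save(f'pics/{n}0i.npy',im)
    print(n,{k:np.round(v,3).tolist() for k,v in P(n).items()})
E
```

```text
{'time': 0.0, 'q': [63.598, 5.011, 10.033, 95.101, -0.0, 89.997], 'qd': [0.025, -0.03, -0.053, 0.066, -0.056, -0.066], 'joint_efforts': [-0.004, -52.039, 46.48, 0.017, -0.0, 0.0], 'ee_pos': [0.244, 0.492, 0.253], 'tcp_rot': [-179.922, 0.0, 153.6], 'wrist_force': [-1.187, -0.03, 0.059], 'torque': [-0.027, -0.014, -0.03], 'opening': 0.086}
top {'fx': 347.601, 'fy': 347.601, 'cx': 259.525, 'cy': 190.096, 'dist_coeffs': [-0.037, 0.0, 0.0, 0.0, 0.0], 'extrinsics': [[0.01, -1.0, 0.0, -0.063], [-0.989, -0.01, -0.15, 0.506], [0.15, 0.001, -0.989, 1.045], [0.0, 0.0, 0.0, 1.0]]}
scene {'fx': 352.951, 'fy': 352.951, 'cx': 256.318, 'cy': 192.888, 'dist_coeffs': [-0.1, 0.0, 0.0, 0.0, 0.0], 'extrinsics': [[0.839, 0.544, 0.012, -0.375], [0.314, -0.466, -0.827, -0.116], [-0.444, 0.698, -0.561, 1.279], [0.0, 0.0, 0.0, 1.0]]}
```

View pics/top0.png

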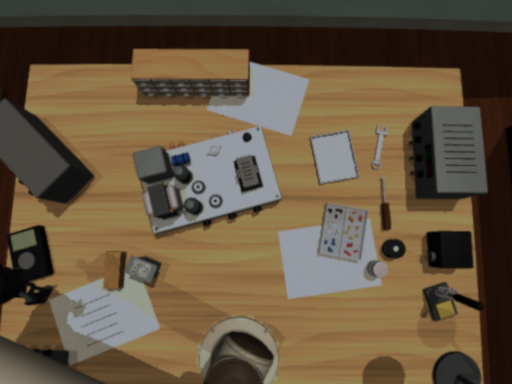

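View pics/scene0.png

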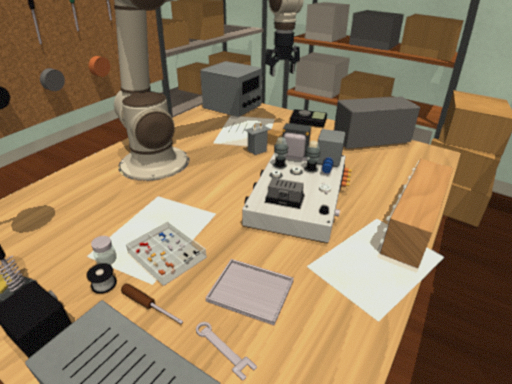

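The top view shows the amplifier at about (208,180), the cover in its black box at (248,172), the tray at (333,157) and the component box at (343,232). The arm is off to the left. I'll enlarge the cover and the tray.

```bash
python3 - <<'E'
from h import *
im=np.load('pics/top0i.npy')[:,:,::-1]
def crop(im,u0,v0,w,h,s,name):
    c=cv2.resize(im[v0:v0+h,u0:u0+w],None,fx=s,fy=s,interpolation=cv2.INTER_CUBIC);
    c=np.clip(c.astype(float)*1.4,0,255).astype(np.uint8)
    for k in range(0,w,10): cv2.putText(c,str(u0+k),(k*s,8),0,.3,(0,0,255));cv2.line(c,(k*s,10),(k*s,16),(0,0,255))
    for k in range(0,h,10): cv2.putText(c,str(v0+k),(0,k*s+4),0,.3,(0,0,255))
    cv2.imwrite(name,c)
crop(im,130,115,160,120,5,'pics/c1.png')
crop(im,300,120,70,75,8,'pics/c2.png')
im=np.load('pics/scene0i.npy')[:,:,::-1]
crop(im,235,140,120,105,6,'pics/c3.png')
E
```

```text
(no output)
```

View pics/c1.png

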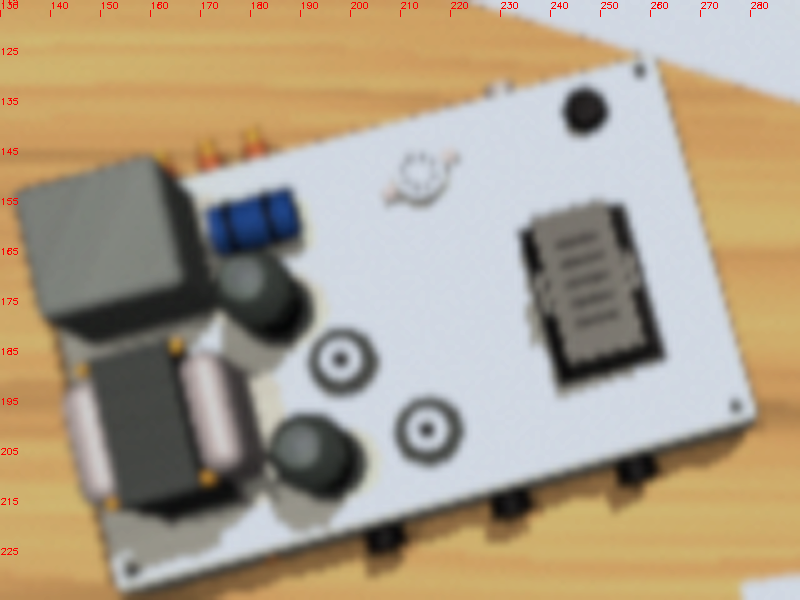

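View pics/c2.png

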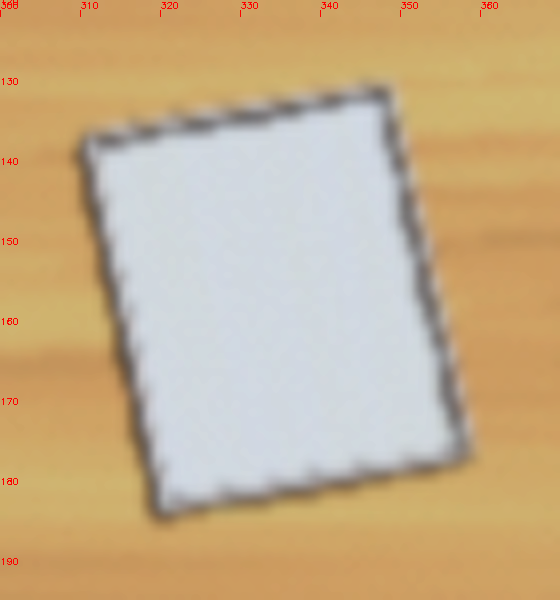

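View pics/c3.png

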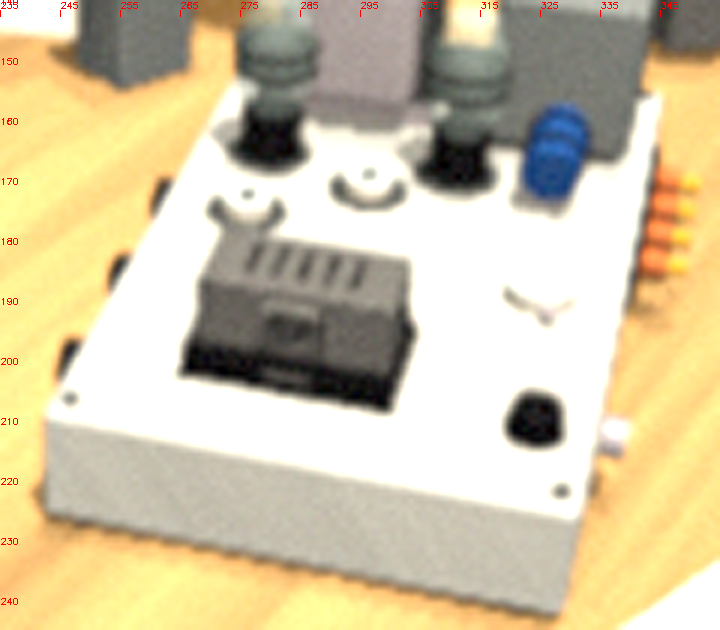

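```bash
python3 - <<'E'
from h import *
def W(pts,z,s=5,u0=130,v0=115): return np.array([world('top',(x+.5)/s-.5+u0,(y+.5)/s-.5+v0,z=z) for x,y in pts])
A=W([(660,52),(757,418),(118,590)],.065)
print('amp',A.round(4),np.linalg.norm(A[0]-A[1]),np.linalg.norm(A[1]-A[2]))
yd=A[2]-A[1]; xd=A[0]-A[1]
print('yaw from y',np.degrees(np.arctan2(yd[1],yd[0]))-90,'from x',np.degrees(np.arctan2(xd[1],xd[0])))
cen=(A[0]+A[2])/2;print('cen',cen)
yaw=np.radians(np.degrees(np.arctan2(yd[1],yd[0]))-90)
R=np.array([[np.cos(yaw),-np.sin(yaw)],[np.sin(yaw),np.cos(yaw)]])
C=W([(537,212),(608,200),(645,350),(570,366)],.113);print('cover',C.mean(0),(R.T@(C-cen)[:,:2].T).T.round(4))
print(cen[:2]+R@[-.02,-.12])
B=W([(519,232),(625,205),(665,355),(558,390)],.082);print('box',B.mean(0),(R.T@(B-cen)[:,:2].T).T.round(4))
T=W([(80,137),(387,88),(470,458),(157,518)],.014,8,300,120)
print('tray',T.mean(0),T.round(4),[np.linalg.norm(T[i]-T[(i+1)%4]).round(4) for i in range(4)],[np.degrees(np.arctan2(*(T[i]-T[j])[[1,0]])) for i,j in((0,3),(1,2))])
# depth: cover top points
d=np.load('pics/top0.npy')
pts=[]
for v in range(145,200):
  for u in range(225,270):
    if d[v,u]>0:
      w=world('top',u,v,d=d[v,u])
      if w[2]>.105: pts.append(w)
pts=np.array(pts);print(len(pts),pts.mean(0),pts[:,2].std())
r=cv2.minAreaRect((pts[:,:2]*1000).astype(np.float32));print(r)
pts=[]
for v in range(145,205):
  for u in range(220,275):
    if d[v,u]>0:
      w=world('top',u,v,d=d[v,u])
      if .075<w[2]: pts.append(w)
pts=np.array(pts);r=cv2.minAreaRect((pts[:,:2]*1000).astype(np.float32));print('box',r)
E
```

```text
amp [[ 0.7084 -0.0624  0.065 ]
 [ 0.4781 -0.1233  0.065 ]
 [ 0.3703  0.259   0.065 ]] 0.23823652187032768 0.39719293577160536
yaw from y 15.741236274141983 from x 14.79396383081322
cen [0.53937085 0.09830235 0.065     ]
cover [ 0.55137405 -0.02257939  0.113     ] [[ 0.0272 -0.1003]
 [ 0.0233 -0.1425]
 [-0.0689 -0.1401]
 [-0.0666 -0.0956]]
[ 0.5526761  -0.02262312]
box [ 0.54956987 -0.02263422  0.082     ] [[ 0.0261 -0.0867]
 [ 0.0255 -0.153 ]
 [-0.0699 -0.1521]
 [-0.0736 -0.0849]]
tray [ 0.62141817 -0.2973666   0.014     ] [[ 0.6881 -0.2197  0.014 ]
 [ 0.7106 -0.3462  0.014 ]
 [ 0.5564 -0.3751  0.014 ]
 [ 0.5306 -0.2485  0.014 ]] [np.float64(0.1285), np.float64(0.1569), np.float64(0.1291), np.float64(0.1602)] [np.float64(10.381888697692927), np.float64(10.600498247861607)]
517 [ 0.55025015 -0.02079269  0.11356784] 0.0023368592031123903
((551.1675415039062, -20.631549835205078), (90.10523223876953, 59.18848419189453), 14.954574584960938)Traceback (most recent call last):
  File "<stdin>", line 29, in <module>
  File "h.py", line 5, in world
    p=P(n);K=np.array([[p['fx'],0,p['cx']],[0,p['fy'],p['cy']],[0,0,1.]])
  File "h.py", line 3, in P
    def P(n): return eyes.camera_params(n)
                     ~~~~~~~~~~~~~~~~~~^^^
ValueError: time passes only in moves, steps and waits
```

```bash
sed -i 's/^def P.*/_c={}\ndef P(n):\n    if n not in _c: _c[n]=eyes.camera_params(n)\n    return _c[n]/' h.py; python3 - <<'E'
from h import *
d=np.load('pics/top0.npy').astype(float)
p=P('top');K=np.array([[p['fx'],0,p['cx']],[0,p['fy'],p['cy']],[0,0,1.]])
v,u=np.mgrid[0:384,0:512]
r=cv2.undistortPoints(np.stack([u,v],-1).reshape(-1,1,2).astype(float),K,np.array(p['dist_coeffs'],float)).reshape(384,512,2)
E=np.array(p['extrinsics']);R=E[:3,:3];c=-R.T@E[:3,3]
Wd=c+np.concatenate([r,np.ones((384,512,1))],-1)*d[...,None]@R
z=Wd[...,2]
def rect(m,n):
    xy=Wd[m][:,:2]*1000
    print(n,m.sum(),Wd[m].mean(0).round(4),cv2.minAreaRect(xy.astype(np.float32)))
roi=(u>225)&(u<272)&(v>145)&(v<203)
for n,lo,hi in(('top',.107,.12),('all',.075,.2)): rect(roi&(z>lo)&(z<hi),n)
# tray
# chassis edges: far edge & right edge & front edge via intensity subpixel: line fits of mask z>0.055
amp=(u>130)&(u<285)&(v>120)&(v<236)&(z>.058)&(z<.072)
rect(amp,'chassis')
# edge-line fit: right edge: per row max u ; front edge: per col max v ; rear: per col min v
def fit(pts):
    w=np.array([Wd[a,b,:2] for a,b in pts]);vx,vy,x0,y0=cv2.fitLine((w*1000).astype(np.float32),cv2.DIST_HUBER,0,.01,.01).ravel()
    return (np.degrees(np.arctan2(vy,vx))%180).round(2),(x0.round(1),y0.round(1))
ri=[(a,np.where(amp[a])[0].max()) for a in range(135,190)]
fr=[(np.where(amp[:,b])[0].max(),b) for b in range(175,272)]
re=[(np.where(amp[:,b])[0].min(),b) for b in range(190,255)]
print('right',fit(ri),'front',fit(fr),'rear',fit(re))
E
```

```text
top 509 [ 0.5503 -0.0208  0.1137] ((551.2208862304688, -20.616943359375), (90.04856872558594, 59.16260528564453), 14.866951942443848)
all 629 [ 0.5474 -0.0221  0.1084] ((549.853515625, -21.801483154296875), (94.8287582397461, 62.22057342529297), 16.119569778442383)
chassis 6454 [0.5383 0.0618 0.0659] ((537.7001953125, 101.0947265625), (241.17506408691406, 400.90264892578125), 15.957406997680664)
right (np.float32(16.04), (np.float32(590.6), np.float32(-90.3))) front (np.float32(105.98), (np.float32(428.6), np.float32(48.4))) rear (np.float32(106.07), (np.float32(671.8), np.float32(58.3)))
```

Call:
{"name": "drive_tool", "arguments": {"plan": [[1,[0.03,-0.04,0.005],4.2],[1,[0.03,-0.05,0.005],4.2],[1,[0.03,-0.05,0],4.2],[1,[0.03,-0.05,0],4.2]], "grip_force": 20}}

```text
time: 0.6
ee_pos: [0.3651, 0.301, 0.2631]
tcp_rot: [-180.0, -0.0, 170.6]
wrist_force: [1.0, 0.4, 0.4]
opening: 0.0852
```

```bash
python3 - <<'E'
from h import *
o=monitor.get_obs();print({k:np.round(v,3).tolist() for k,v in o.items()})
E
```

```text
{'time': 0.6, 'q': [39.505, -5.271, 0.941, 96.22, -0.004, 48.943], 'qd': [-54.828, -12.778, -12.141, 0.584, -0.227, -87.67], 'joint_efforts': [8.805, -40.645, 47.061, 0.603, 0.082, 2.59], 'ee_pos': [0.365, 0.301, 0.263], 'tcp_rot': [-179.991, -0.002, 170.562], 'wrist_force': [0.953, 0.371, 0.369], 'torque': [0.008, -0.053, 0.052], 'opening': 0.085}
```

Call:
{"name": "drive_tool", "arguments": {"plan": [[1,[0.03,-0.05,0],4.2],[1,[0.03,-0.05,0],4.2],[1,[0.03,-0.05,0],4.2],[1,[0.03,-0.05,0],4.2],[1,[0.03,-0.05,0],4.2],[1,[0.026,-0.045,0],3.8],[1,[0.01,-0.027,0],0.6],[1,[0,0,-0.03],0],[1,[0,0,-0.02],0]]}}

```text
time: 1.72
ee_pos: [0.5503, -0.02, 0.2115]
tcp_rot: [180.0, -0.1, -164.3]
wrist_force: [0.3, -0.1, -0.8]
opening: 0.0856
```

```bash
cat >> h.py <<'E'
def obs(): 
    o=monitor.get_obs();print({k:np.round(o[k],4).tolist() for k in('time','ee_pos','tcp_rot','wrist_force','opening')});return o
def crop(im,u0,v0,w,h,s,name):
    c=cv2.resize(im[v0:v0+h,u0:u0+w,::-1],None,fx=s,fy=s,interpolation=cv2.INTER_CUBIC);
    c=np.clip(c.astype(float)*1.4,0,255).astype(np.uint8)
    for k in range(0,w,10): cv2.putText(c,str(u0+k),(k*s,8),0,.3,(0,0,255));cv2.line(c,(k*s,10),(k*s,16),(0,0,255))
    for k in range(0,h,10): cv2.putText(c,str(v0+k),(0,k*s+4),0,.3,(0,0,255))
    cv2.imwrite(name,c)
E
python3 - <<'E'
from h import *
obs();im,d=eyes.camera('scene');crop(im,215,110,130,110,6,'pics/s1.png')
E
```

```text
{'time': 1.725, 'ee_pos': [0.5503, -0.02, 0.2115], 'tcp_rot': [179.9679, -0.0945, -164.267], 'wrist_force': [0.3158, -0.1353, -0.8143], 'opening': 0.0856}
```

View pics/s1.png

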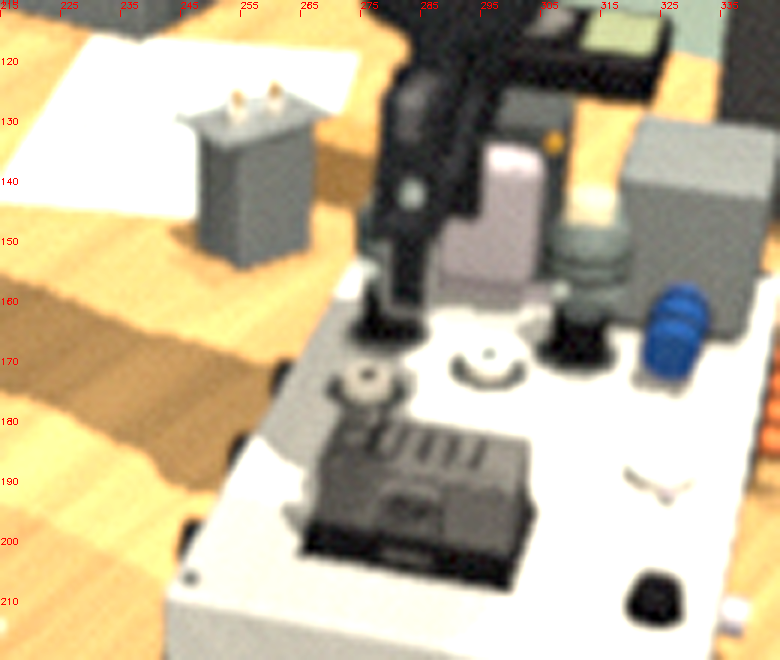

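```bash
python3 - <<'E'
from h import *
def proj(n,w):
    p=P(n);K=np.array([[p['fx'],0,p['cx']],[0,p['fy'],p['cy']],[0,0,1.]]);E=np.array(p['extrinsics'])
    return cv2.projectPoints(np.array([w],float),cv2.Rodrigues(E[:3,:3])[0],E[:3,3],K,np.array(p['dist_coeffs'],float))[0].ravel()
a=np.radians(105.9);dy=np.array([np.cos(a),np.sin(a),0]);dx=np.array([dy[1],-dy[0],0])
t=np.array([.5503,-.02,.2115])
for L in(.005,.01,.015,.022,.03):
    print(L,[proj('scene',t+s*dy+k*dx-[0,0,L]).round(1).tolist() for s,k in((-.057,0),(-.0425,-.011),(-.0425,.011),(.0425,0))])
print('cover top', [proj('scene',np.array([.5514,-.0215,.113])+s*.023*dy+k*.045*dx).round(1).tolist() for s,k in((-1,-1),(-1,1),(1,1),(1,-1))])
E
```

```text
0.005 [[281.7, 162.3], [278.8, 158.9], [287.4, 160.3], [290.5, 145.0]]
0.01 [[281.6, 164.1], [278.7, 160.7], [287.3, 162.1], [290.3, 146.7]]
0.015 [[281.5, 165.9], [278.6, 162.5], [287.2, 163.8], [290.2, 148.4]]
0.022 [[281.3, 168.4], [278.4, 164.9], [287.0, 166.3], [290.1, 150.7]]
0.03 [[281.2, 171.2], [278.3, 167.7], [286.8, 169.1], [289.9, 153.4]]
cover top [[266.7, 184.7], [299.6, 190.5], [302.9, 181.6], [271.1, 176.2]]
```

Call:
{"name": "drive_tool", "arguments": {"plan": [[1,[0.001,-0.001,-0.03],0.1],[1,[0,0,-0.03],0],[1,[0,0,-0.02],0],[1,[0,0,-0.015],0],[1,[0,0,-0.007],0],[1,[0,0,-0.003],0],[1,[0,0,0],0]]}}

```text
time: 2.65
ee_pos: [0.5518, -0.0204, 0.1087]
tcp_rot: [-180.0, 0.0, -164.1]
wrist_force: [-0.0, -0.1, 0.4]
opening: 0.0857
```

```bash
python3 - <<'E'
from h import *
obs();im,d=eyes.camera('scene');crop(im,215,110,130,110,6,'pics/s2.png')
im,d=eyes.camera('top');crop(im,210,125,90,85,8,'pics/t2.png')
E
```

```text
{'time': 2.65, 'ee_pos': [0.5518, -0.0204, 0.1087], 'tcp_rot': [-179.9883, 0.0321, -164.0991], 'wrist_force': [-0.0442, -0.1215, 0.4212], 'opening': 0.0857}
```

View pics/s2.png

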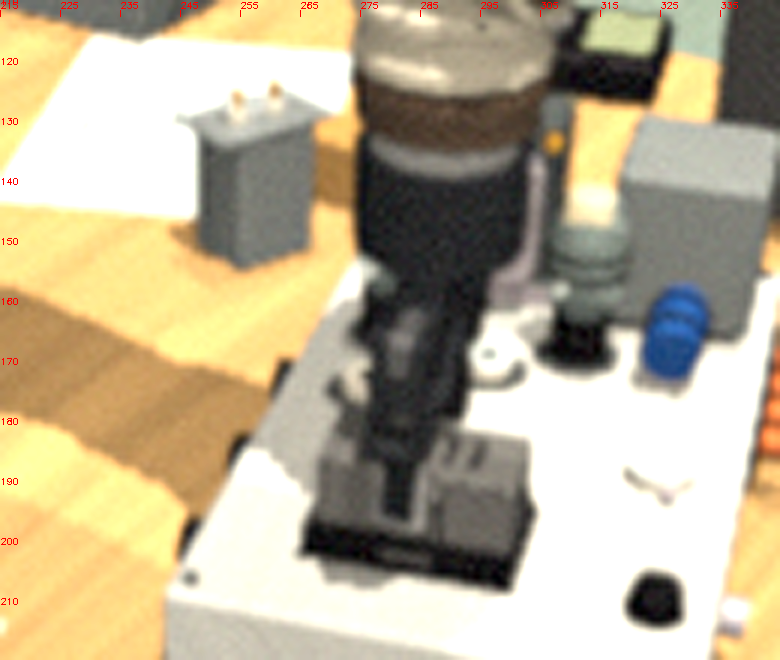

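View pics/t2.png

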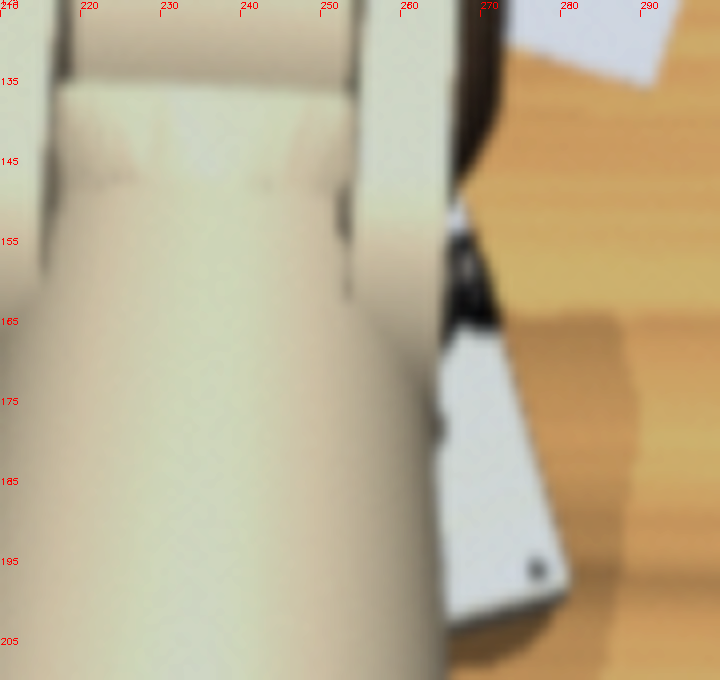

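Call:
{"name": "drive_tool", "arguments": {"plan": [[1,[0,0,-0.003],0],[1,[0,0,-0.002],0],[0.8,[0,0,0],0],[0.7,[0,0,0],0],[0.7,[0,0,0],0]], "grip_force": 20}}

```text
time: 3.38
ee_pos: [0.5516, -0.0204, 0.1034]
tcp_rot: [-180.0, 0.0, -164.1]
wrist_force: [-0.7, 0.5, 0.4]
opening: 0.0596
```

Call:
{"name": "drive_tool", "arguments": {"plan": [[0.64,[0,0,0],0],[0.64,[0,0,0],0]]}}

```text
time: 3.62
ee_pos: [0.5517, -0.0204, 0.1037]
tcp_rot: [-180.0, 0.0, -164.1]
wrist_force: [-2.7, -0.4, 4.5]
opening: 0.0548
```

Call:
{"name": "drive_tool", "arguments": {"plan": [[0.55,[0,0,0],0],[0.55,[0,0,0],0],[0.55,[0,0,0],0]]}}

```text
time: 4.0
ee_pos: [0.5519, -0.0203, 0.1043]
tcp_rot: [-180.0, 0.1, -164.1]
wrist_force: [-2.1, -0.6, 7.8]
opening: 0.048
```

Call:
{"name": "drive_tool", "arguments": {"plan": [[0.55,[0,0,0.0005],0],[0.55,[0,0,0],0]]}}

```text
time: 4.25
ee_pos: [0.5519, -0.0203, 0.1043]
tcp_rot: [-180.0, 0.1, -164.1]
wrist_force: [-0.0, 0.5, 6.1]
opening: 0.0482
```

Call:
{"name": "drive_tool", "arguments": {"plan": [[0.55,[0,0,0.0005],0],[0.55,[0,0,0],0]]}}

```text
time: 4.5
ee_pos: [0.5518, -0.0204, 0.1043]
tcp_rot: [-180.0, 0.0, -164.1]
wrist_force: [-0.1, -0.2, 3.5]
opening: 0.0482
```

Call:
{"name": "drive_tool", "arguments": {"plan": [[0.55,[0,0,0.0008],0],[0.55,[0,0,0],0]]}}

```text
time: 4.75
ee_pos: [0.5512, -0.0204, 0.1046]
tcp_rot: [180.0, -0.1, -164.1]
wrist_force: [0.5, 0.8, -0.1]
opening: 0.0483
```

Call:
{"name": "drive_tool", "arguments": {"plan": [[0.55,[0.0003,-0.001,0],0],[0.55,[0,0,0],0]]}}

```text
time: 5.0
ee_pos: [0.5518, -0.0214, 0.1049]
tcp_rot: [180.0, -0.0, -164.1]
wrist_force: [0.0, -0.4, -0.8]
opening: 0.0479
```

Call:
{"name": "drive_tool", "arguments": {"plan": [[0.55,[0.0003,-0.001,0],0],[0.55,[0,0,0],0]]}}

```text
time: 5.25
ee_pos: [0.5522, -0.0224, 0.1051]
tcp_rot: [-180.0, 0.0, -164.1]
wrist_force: [0.4, 0.4, -0.8]
opening: 0.0483
```

Call:
{"name": "drive_tool", "arguments": {"plan": [[0.55,[0.0003,-0.001,0],0],[0.55,[0,0,0],0]]}}

```text
time: 5.5
ee_pos: [0.5525, -0.0234, 0.1051]
tcp_rot: [-180.0, -0.0, -164.1]
wrist_force: [-0.0, 0.7, -0.4]
opening: 0.0483
```

Call:
{"name": "drive_tool", "arguments": {"plan": [[0.55,[0.0001,-0.0005,0],0],[0.55,[0,0,0],0]]}}

```text
time: 5.75
ee_pos: [0.5526, -0.0239, 0.1051]
tcp_rot: [180.0, -0.0, -164.1]
wrist_force: [0.4, -0.2, -0.8]
opening: 0.048
```

Call:
{"name": "drive_tool", "arguments": {"plan": [[0.55,[0.0001,-0.0005,0],0],[0.55,[0,0,0],0]]}}

```text
time: 6.0
ee_pos: [0.5527, -0.0244, 0.1051]
tcp_rot: [-180.0, 0.0, -164.1]
wrist_force: [-0.3, -0.9, -0.5]
opening: 0.0482
```

Call:
{"name": "drive_tool", "arguments": {"plan": [[0.55,[0.0001,-0.0005,0],0],[0.55,[0,0,0],0]]}}

```text
time: 6.25
ee_pos: [0.5528, -0.0249, 0.1051]
tcp_rot: [-180.0, -0.0, -164.1]
wrist_force: [-0.8, 0.3, 0.0]
opening: 0.0483
```

Call:
{"name": "drive_tool", "arguments": {"plan": [[0.55,[0.0001,-0.0005,0],0],[0.55,[0,0,0],0]]}}

```text
time: 6.5
ee_pos: [0.5529, -0.0254, 0.1051]
tcp_rot: [180.0, -0.0, -164.1]
wrist_force: [-0.6, -0.7, -1.1]
opening: 0.0481
```

Call:
{"name": "drive_tool", "arguments": {"plan": [[0.55,[0.0001,-0.0005,0],0],[0.55,[0,0,0],0]]}}

```text
time: 6.75
ee_pos: [0.553, -0.0259, 0.1051]
tcp_rot: [-180.0, -0.0, -164.1]
wrist_force: [-0.1, -0.2, -0.2]
opening: 0.0483
```

Call:
{"name": "drive_tool", "arguments": {"plan": [[0.55,[0.0001,-0.0005,0],0],[0.55,[0,0,0],0]]}}

```text
time: 7.0
ee_pos: [0.553, -0.0262, 0.1051]
tcp_rot: [180.0, 0.0, -164.1]
wrist_force: [-0.6, 2.3, -0.3]
opening: 0.048
```

Call:
{"name": "drive_tool", "arguments": {"plan": [[0.55,[0.0001,-0.0005,0],0],[0.55,[0,0,0],0]]}}

```text
time: 7.25
ee_pos: [0.553, -0.0263, 0.1051]
tcp_rot: [179.9, 0.0, -164.1]
wrist_force: [-1.4, 5.0, 0.0]
opening: 0.0479
```

```bash
python3 - <<'E'
from h import *
obs();im,d=eyes.camera('scene');crop(im,235,140,100,85,8,'pics/s3.png')
E
```

```text
{'time': 7.25, 'ee_pos': [0.553, -0.0263, 0.1051], 'tcp_rot': [179.927, 0.0029, -164.0683], 'wrist_force': [-1.4113, 4.9945, 0.0154], 'opening': 0.0479}
```

View pics/s3.png

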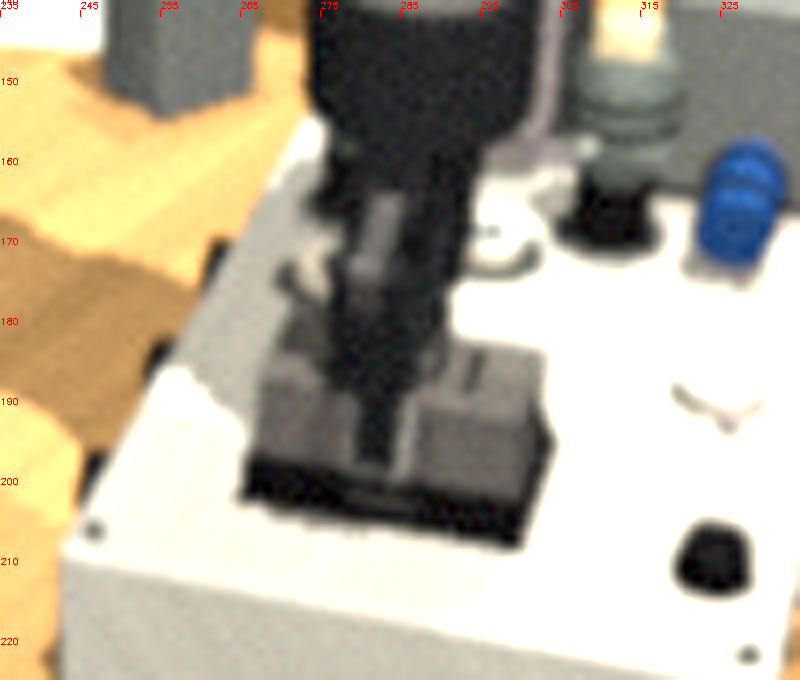

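Call:
{"name": "drive_tool", "arguments": {"plan": [[0.55,[-0.0009,0.003,0],0],[0.55,[-0.0007,0.0025,0],0],[0.55,[0,0,0],0]]}}

```text
time: 7.68
ee_pos: [0.5516, -0.0213, 0.1051]
tcp_rot: [-180.0, 0.0, -164.1]
wrist_force: [-0.1, 0.1, -0.5]
opening: 0.0482
```

Call:
{"name": "drive_tool", "arguments": {"plan": [[0.55,[-0.0002,0.0006,0],0],[0.55,[0,0,0],0]]}}

```text
time: 7.92
ee_pos: [0.5514, -0.0208, 0.1051]
tcp_rot: [-180.0, 0.0, -164.1]
wrist_force: [0.4, -0.4, -0.9]
opening: 0.0482
```

Call:
{"name": "drive_tool", "arguments": {"plan": [[0.55,[-0.0001,0.0005,0],0],[0.55,[0,0,0],0]]}}

```text
time: 8.18
ee_pos: [0.5513, -0.0203, 0.1051]
tcp_rot: [-180.0, -0.0, -164.1]
wrist_force: [0.0, -0.7, -1.3]
opening: 0.0486
```

Call:
{"name": "drive_tool", "arguments": {"plan": [[0.55,[-0.0001,0.0005,0],0],[0.55,[0,0,0],0]]}}

```text
time: 8.43
ee_pos: [0.5512, -0.02, 0.1051]
tcp_rot: [-180.0, -0.0, -164.1]
wrist_force: [1.1, -2.2, -0.8]
opening: 0.0483
```

Call:
{"name": "drive_tool", "arguments": {"plan": [[0.55,[0.0005,-0.002,0],0],[0.55,[0.0004,-0.0013,0],0],[0.55,[0,0,0],0]]}}

```text
time: 8.8
ee_pos: [0.5521, -0.0231, 0.105]
tcp_rot: [180.0, -0.0, -164.1]
wrist_force: [0.0, 0.2, -1.2]
opening: 0.0482
```

Call:
{"name": "drive_tool", "arguments": {"plan": [[0.55,[0,0,0.0006],0],[0.55,[0,0,0],0]]}}

```text
time: 9.05
ee_pos: [0.5521, -0.023, 0.1057]
tcp_rot: [180.0, 0.0, -164.1]
wrist_force: [-0.4, -0.2, -0.3]
opening: 0.0484
```

Call:
{"name": "drive_tool", "arguments": {"plan": [[0.55,[0,0,0.0006],0],[0.55,[0,0,0],0]]}}

```text
time: 9.3
ee_pos: [0.5521, -0.023, 0.1064]
tcp_rot: [-180.0, 0.0, -164.1]
wrist_force: [-0.1, -0.2, -0.3]
opening: 0.0483
```

Call:
{"name": "drive_tool", "arguments": {"plan": [[0.55,[0,0,0.0006],0],[0.55,[0,0,0],0]]}}

```text
time: 9.55
ee_pos: [0.5521, -0.0231, 0.1069]
tcp_rot: [-180.0, 0.0, -164.1]
wrist_force: [-0.3, 0.3, -1.5]
opening: 0.0479
```

Call:
{"name": "drive_tool", "arguments": {"plan": [[0.55,[0,0,0.0008],0],[0.55,[0,0,0.0004],0]]}}

```text
time: 9.8
ee_pos: [0.5521, -0.023, 0.1082]
tcp_rot: [-180.0, 0.0, -164.1]
wrist_force: [0.9, -0.6, -1.1]
opening: 0.048
```

Call:
{"name": "drive_tool", "arguments": {"plan": [[0.55,[0,0,0.0008],0],[0.55,[0,0,0.0008],0]]}}

```text
time: 10.05
ee_pos: [0.5521, -0.0231, 0.1097]
tcp_rot: [180.0, -0.0, -164.1]
wrist_force: [-0.2, -0.3, -2.0]
opening: 0.0481
```

Call:
{"name": "drive_tool", "arguments": {"plan": [[0.55,[0,0,0.001],0],[0.55,[0,0,0.001],0],[0.55,[0,0,0.001],0]]}}

```text
time: 10.42
ee_pos: [0.5521, -0.0231, 0.1128]
tcp_rot: [-180.0, -0.0, -164.1]
wrist_force: [-0.2, -0.3, -1.5]
opening: 0.0481
```

Call:
{"name": "drive_tool", "arguments": {"plan": [[0.55,[0,0,0.002],0],[0.55,[0,0,0.002],0],[0.55,[0,0,0.002],0]]}}

```text
time: 10.8
ee_pos: [0.5521, -0.0231, 0.1189]
tcp_rot: [-180.0, 0.0, -164.1]
wrist_force: [0.2, -0.7, -0.6]
opening: 0.0481
```

```bash
python3 - <<'E'
from h import *
obs();im,d=eyes.camera('scene');crop(im,235,140,100,85,8,'pics/s4.png')
E
```

```text
{'time': 10.8, 'ee_pos': [0.5521, -0.0231, 0.1189], 'tcp_rot': [-179.9965, 0.0037, -164.1039], 'wrist_force': [0.1721, -0.6803, -0.5978], 'opening': 0.0481}
```

View pics/s4.png

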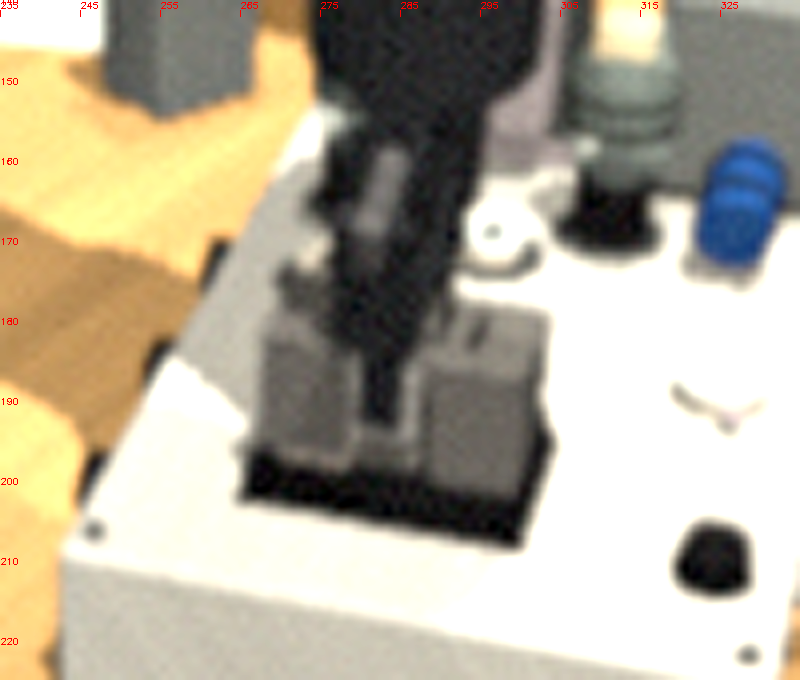

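Call:
{"name": "drive_tool", "arguments": {"plan": [[0.55,[0,0,0.006],0],[0.55,[0,0,0.012],0],[0.55,[0,0,0.018],0],[0.55,[0,0,0.018],0],[0.55,[0.003,-0.01,0.014],0],[0.55,[0.006,-0.022,0.006],-1],[0.55,[0.008,-0.03,0],-1],[0.55,[0.008,-0.034,0],-1],[0.55,[0.008,-0.034,0],-1],[0.55,[0.008,-0.034,0],-1]]}}

```text
time: 12.1
ee_pos: [0.5933, -0.1889, 0.1933]
tcp_rot: [-180.0, 0.0, -169.2]
wrist_force: [0.7, -0.6, -0.7]
opening: 0.0484
```

```bash
python3 - <<'E'
from h import *
obs();im,d=eyes.camera('scene');crop(im,195,110,160,120,5,'pics/s5.png')
E
```

```text
{'time': 12.1, 'ee_pos': [0.5933, -0.1889, 0.1933], 'tcp_rot': [-179.9842, 0.0193, -169.15], 'wrist_force': [0.6639, -0.6167, -0.7267], 'opening': 0.0484}
```

View pics/s5.png

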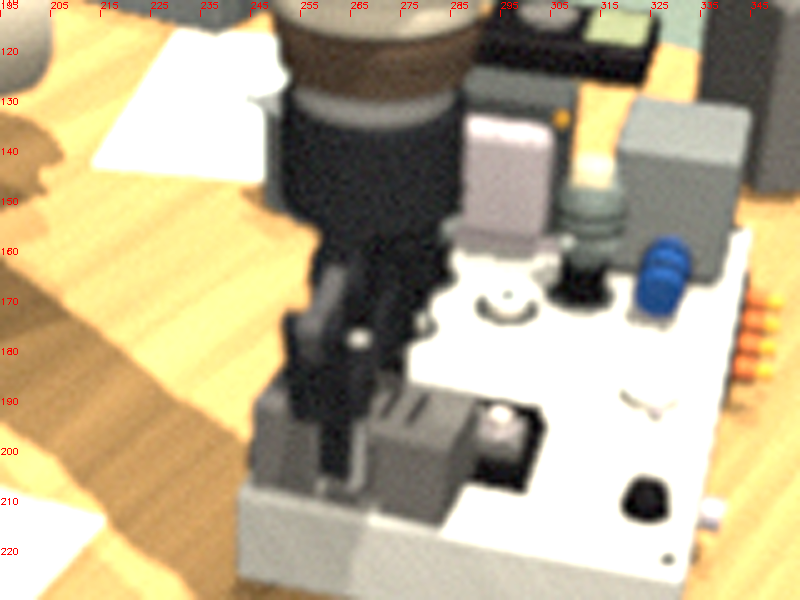

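Call:
{"name": "drive_tool", "arguments": {"plan": [[0.55,[0.008,-0.034,0],-0.5],[0.55,[0.008,-0.034,0],0],[0.55,[0.008,-0.027,-0.01],0],[0.55,[0.004,-0.013,-0.02],0],[0.55,[0,0,-0.03],0],[0.55,[0,0,-0.03],0],[0.55,[0,0,-0.025],0],[0.55,[0,0,-0.015],0],[0.55,[0,0,-0.008],0],[0.55,[0,0,0],0]]}}

```text
time: 13.4
ee_pos: [0.621, -0.295, 0.0546]
tcp_rot: [180.0, -0.0, -169.6]
wrist_force: [0.0, -0.2, -0.6]
opening: 0.048
```

```bash
python3 - <<'E'
from h import *
obs();im,d=eyes.camera('scene');crop(im,170,190,150,140,5,'pics/s6.png')
E
```

```text
{'time': 13.4, 'ee_pos': [0.621, -0.295, 0.0546], 'tcp_rot': [179.9935, -0.0089, -169.5939], 'wrist_force': [0.0485, -0.1594, -0.6037], 'opening': 0.048}
```

View pics/s6.png

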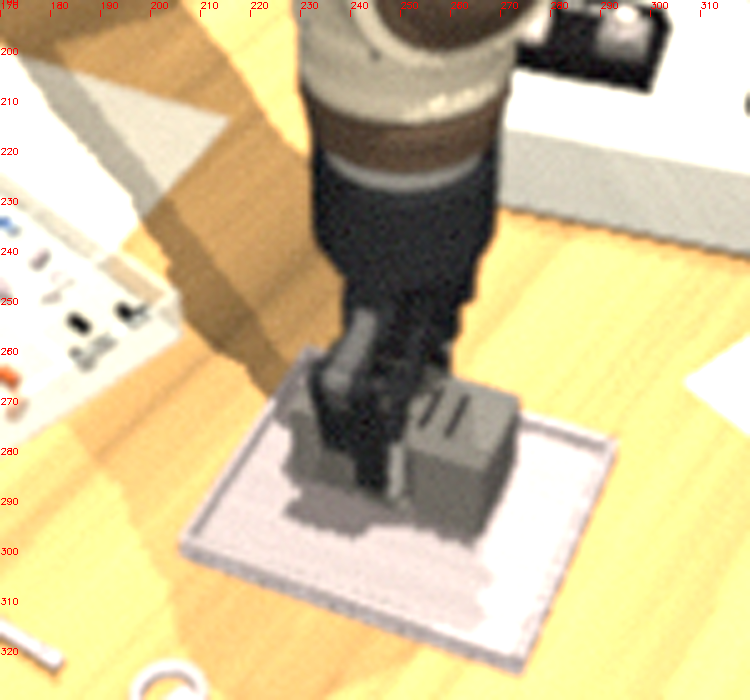

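Call:
{"name": "drive_tool", "arguments": {"plan": [[0.55,[0,-0.001,-0.004],0],[0.55,[0,-0.001,-0.004],0],[0.55,[0,0,-0.002],0],[0.55,[0,0,-0.001],0],[0.55,[0,0,0],0]]}}

```text
time: 14.08
ee_pos: [0.6211, -0.297, 0.0436]
tcp_rot: [180.0, -0.0, -169.6]
wrist_force: [0.4, 0.0, -1.3]
opening: 0.0484
```

Call:
{"name": "drive_tool", "arguments": {"plan": [[0.55,[0,0,-0.001],0],[0.55,[0,0,-0.0005],0],[0.55,[0,0,0],0]]}}

```text
time: 14.45
ee_pos: [0.621, -0.2971, 0.0421]
tcp_rot: [180.0, -0.0, -169.6]
wrist_force: [-0.3, -0.9, -1.5]
opening: 0.0482
```

Call:
{"name": "drive_tool", "arguments": {"plan": [[0.55,[0,0,-0.0008],0],[0.55,[0,0,0],0]]}}

```text
time: 14.7
ee_pos: [0.621, -0.2971, 0.0413]
tcp_rot: [180.0, -0.0, -169.6]
wrist_force: [-0.7, -0.5, -0.8]
opening: 0.0485
```

Call:
{"name": "drive_tool", "arguments": {"plan": [[0.55,[0,0,-0.0008],0],[0.55,[0,0,0],0]]}}

```text
time: 14.95
ee_pos: [0.621, -0.2971, 0.0405]
tcp_rot: [180.0, -0.0, -169.6]
wrist_force: [-0.5, 0.1, -0.3]
opening: 0.0483
```

Call:
{"name": "drive_tool", "arguments": {"plan": [[0.55,[0,0,-0.0005],0],[0.55,[0,0,0],0]]}}

```text
time: 15.2
ee_pos: [0.6211, -0.2971, 0.0404]
tcp_rot: [-180.0, 0.0, -169.6]
wrist_force: [-2.0, 0.0, 2.6]
opening: 0.0485
```

Call:
{"name": "drive_tool", "arguments": {"plan": [[0.55,[0,0,-0.0005],0],[0.55,[0,0,0],0]]}}

```text
time: 15.45
ee_pos: [0.6211, -0.2971, 0.0404]
tcp_rot: [-180.0, 0.0, -169.6]
wrist_force: [-3.0, 0.5, 5.7]
opening: 0.0485
```

Call:
{"name": "drive_tool", "arguments": {"plan": [[0.6,[0,0,-0.0004],0],[0.64,[0,0,-0.0004],0],[0.68,[0,0,-0.0002],0],[0.72,[0,0,0],0],[0.8,[0,0,0],0],[0.9,[0,0,0],0],[0.9,[0,0,0],0]]}}

```text
time: 16.32
ee_pos: [0.6211, -0.297, 0.0385]
tcp_rot: [180.0, -0.0, -169.6]
wrist_force: [-0.3, 0.1, -0.1]
opening: 0.077
```

Call:
{"name": "drive_tool", "arguments": {"plan": [[0.9,[0,0,0.006],0],[0.9,[0,0,0.012],0],[0.9,[0,0,0.03],0],[0.9,[0,0,0.05],0],[0.9,[0,0,0.05],0],[0.9,[-0.005,0.025,0.02],0.8],[0.9,[-0.01,0.04,0],1],[0.9,[-0.01,0.04,0],1],[0.9,[-0.01,0.04,0],1],[0.9,[-0.01,0.04,0],1]]}}

```text
time: 17.58
ee_pos: [0.575, -0.11, 0.2065]
tcp_rot: [180.0, -0.0, -164.7]
wrist_force: [-0.4, 0.3, 0.2]
opening: 0.077
```

```bash
python3 - <<'E'
from h import *
obs();im,d=eyes.camera('scene');np.save('pics/s7i.npy',im);np.save('pics/s7d.npy',d);crop(im,170,180,160,140,5,'pics/s7.png')
E
```

```text
{'time': 17.575, 'ee_pos': [0.575, -0.11, 0.2065], 'tcp_rot': [179.9806, -0.0109, -164.7268], 'wrist_force': [-0.449, 0.2902, 0.1814], 'opening': 0.077}
```

View pics/s7.png

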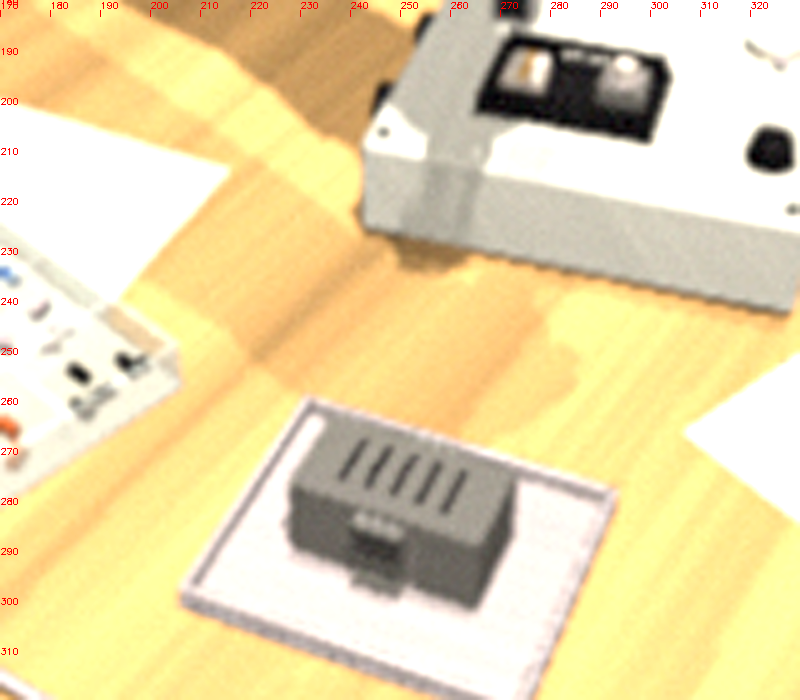

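```bash
python3 - <<'E'
from h import *
w=world('scene',294.8,192.6,z=.094);print('scene',w)
a=np.radians(16);print('pred',np.array([.5521,-.0230])+.027*np.array([np.cos(a),np.sin(a)]), 'from cov cam', np.array([.5513,-.021])+.027*np.array([np.cos(a),np.sin(a)]))
d=np.load('pics/s7d.npy')
pts=[world('scene',u,v,d=d[v,u]) for v in range(183,205) for u in range(286,303) if d[v,u]>0]
p=np.array(pts);p=p[(p[:,2]>.086)&(p[:,2]<.1)];print(len(p),p.mean(0),p[:,2].max())
im=np.load('pics/s7i.npy');crop(im,260,175,50,40,14,'pics/s8.png')
im,d=eyes.camera('top');crop(im,220,135,70,65,8,'pics/t3.png')
E
```

```text
scene [ 0.58318144 -0.02153082  0.094     ]
pred [ 0.57805407 -0.01555779] from cov cam [ 0.57725407 -0.01355779]
19 [ 0.58215679 -0.01794987  0.09098688] 0.09379795573713512
```

View pics/s8.png

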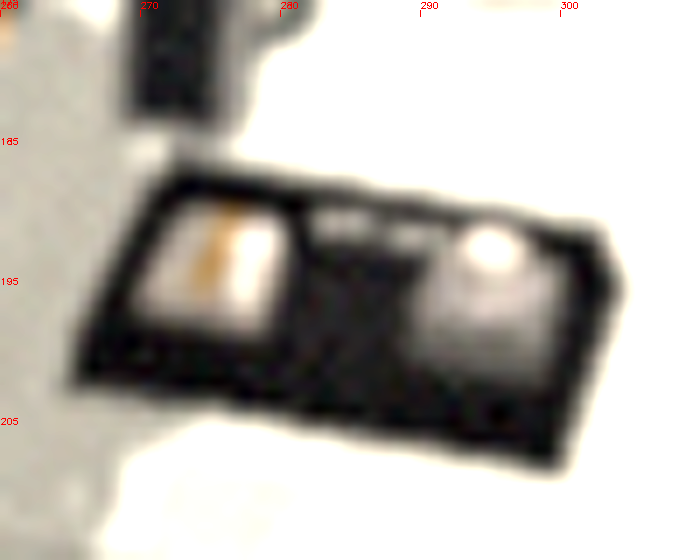

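View pics/t3.png

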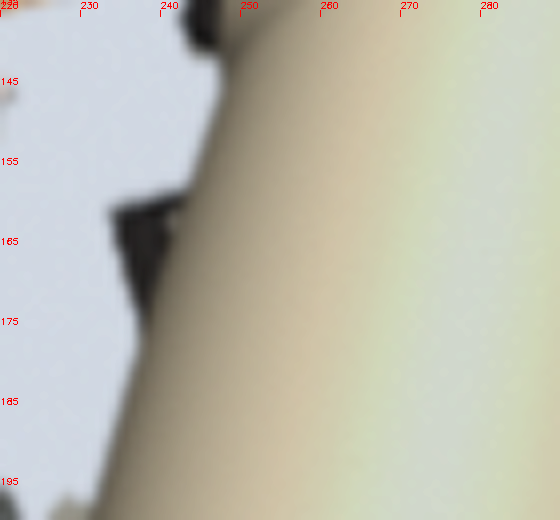

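Call:
{"name": "drive_tool", "arguments": {"plan": [[0.9,[-0.02,-0.05,0],0],[0.6,[-0.02,-0.05,0],0],[0.3,[-0.02,-0.05,0],0],[0,[-0.02,-0.05,0],0],[0,[0,0,0],0]]}}

```text
time: 18.3
ee_pos: [0.4943, -0.3147, 0.2062]
tcp_rot: [180.0, -0.0, -165.0]
wrist_force: [0.6, 0.6, 0.1]
opening: 0.0034
```

```bash
python3 - <<'E'
from h import *
obs()
im,d=eyes.camera('top');np.save('pics/t4i.npy',im);crop(im,225,145,50,50,12,'pics/t4.png');crop(im,220,115,155,110,5,'pics/t5.png');np.save('pics/t4d.npy',d)
E
```

```text
{'time': 18.3, 'ee_pos': [0.4943, -0.3147, 0.2062], 'tcp_rot': [179.9957, -0.0438, -165.0378], 'wrist_force': [0.5572, 0.6286, 0.1487], 'opening': 0.0034}
```

View pics/t4.png

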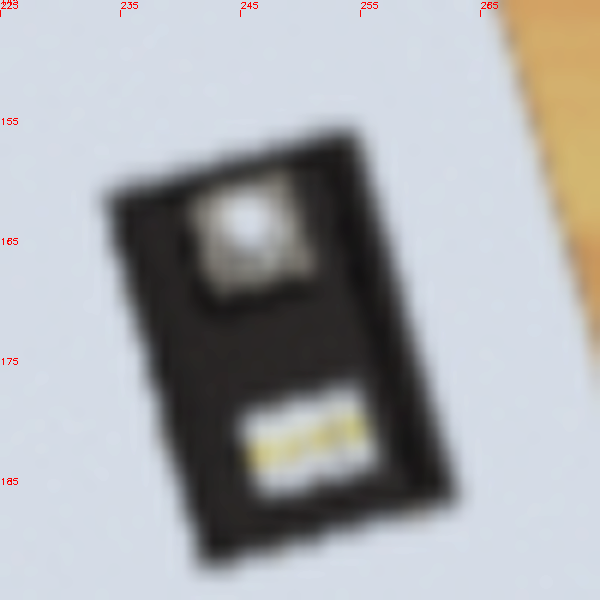

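View pics/t5.png

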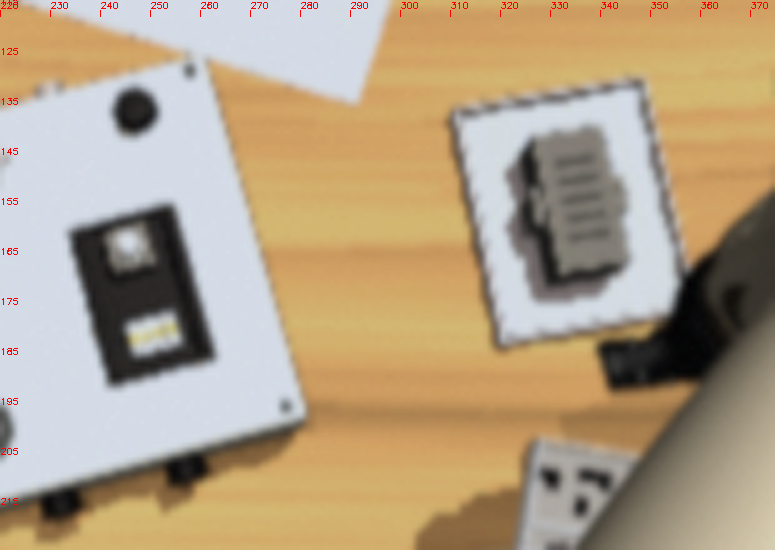

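```bash
python3 - <<'E'
from h import *
W=lambda x,y,z:world('top',(x+.5)/12-.5+225,(y+.5)/12-.5+145,z=z)
print('button',W(247,222,.094))
B=np.array([W(*p,.082) for p in((105,195),(352,130),(458,500),(205,565))]);print('box',B.mean(0),[np.linalg.norm(B[i]-B[i-1]).round(4) for i in range(4)])
d=np.load('pics/t4d.npy');print(d[160:167,242:249].round(3))
E
```

```text
button [ 0.5792021  -0.01417414  0.094     ]
box [ 0.55017874 -0.02238563  0.082     ] [np.float64(0.0979), np.float64(0.0645), np.float64(0.0985), np.float64(0.0651)]
[[1.067 1.066 1.065 1.066 1.055 1.055 1.05 ]
 [1.051 1.052 1.05  1.051 1.052 1.051 1.048]
 [1.049 1.048 1.041 1.039 1.04  1.048 1.051]
 [1.047 1.042 1.038 1.042 1.041 1.043 1.048]
 [1.048 1.046 1.036 1.041 1.038 1.039 1.047]
 [1.048 1.046 1.041 1.039 1.04  1.042 1.047]
 [1.05  1.046 1.045 1.043 1.043 1.047 1.046]]
```

Call:
{"name": "drive_tool", "arguments": {"plan": [[0,[0.012,0.043,0],0],[0,[0.012,0.043,0],0],[0,[0.012,0.043,0],0],[0,[0.012,0.043,0],0],[0,[0.012,0.043,0],0],[0,[0.012,0.043,0],0],[0,[0.0122,0.0417,-0.02],0],[0,[0,0,-0.03],0],[0,[0,0,-0.02],0],[0,[0,0,0],0]]}}

```text
time: 19.6
ee_pos: [0.5791, -0.0109, 0.1351]
tcp_rot: [179.9, -0.2, -164.7]
wrist_force: [0.3, -0.2, 0.2]
opening: -0.0002
```

```bash
python3 - <<'E'
from h import *
obs()
im,d=eyes.camera('scene');crop(im,250,140,80,75,9,'pics/s9.png')
E
```

```text
{'time': 19.6, 'ee_pos': [0.5791, -0.0109, 0.1351], 'tcp_rot': [179.9391, -0.1669, -164.6954], 'wrist_force': [0.2588, -0.1859, 0.1897], 'opening': -0.0002}
```

View pics/s9.png

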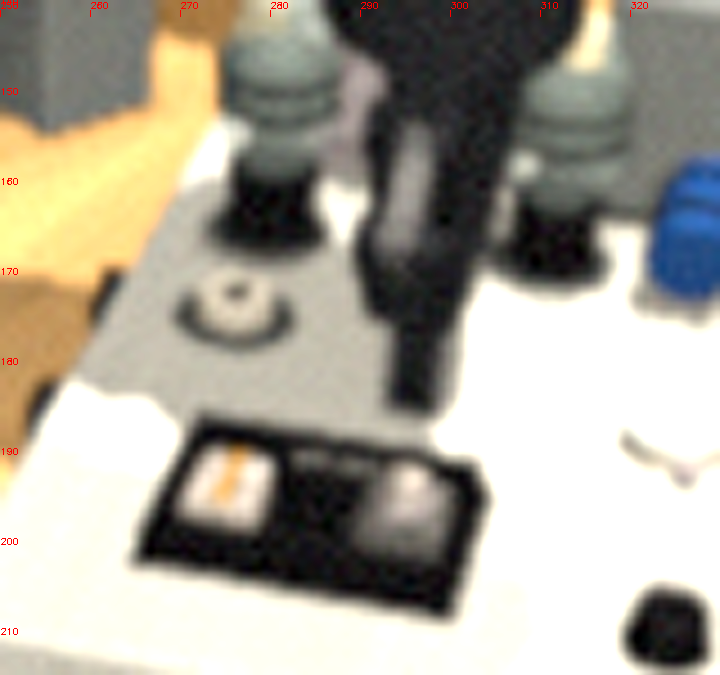

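Call:
{"name": "drive_tool", "arguments": {"plan": [[0,[0,-0.004,-0.008],0],[0,[0,0,-0.007],0],[0,[0,0,-0.002],0],[0,[0,0,0],0]]}}

```text
time: 20.15
ee_pos: [0.5802, -0.0164, 0.1195]
tcp_rot: [180.0, -0.0, -164.8]
wrist_force: [-0.1, 0.4, -0.1]
opening: -0.0
```

```bash
python3 - <<'E'
from h import *
obs()
im,d=eyes.camera('scene');crop(im,250,140,80,75,9,'pics/s10.png')
E
```

```text
{'time': 20.15, 'ee_pos': [0.5802, -0.0164, 0.1195], 'tcp_rot': [179.9948, -0.0085, -164.8123], 'wrist_force': [-0.0725, 0.4064, -0.1485], 'opening': -0.0}
```

View pics/s10.png

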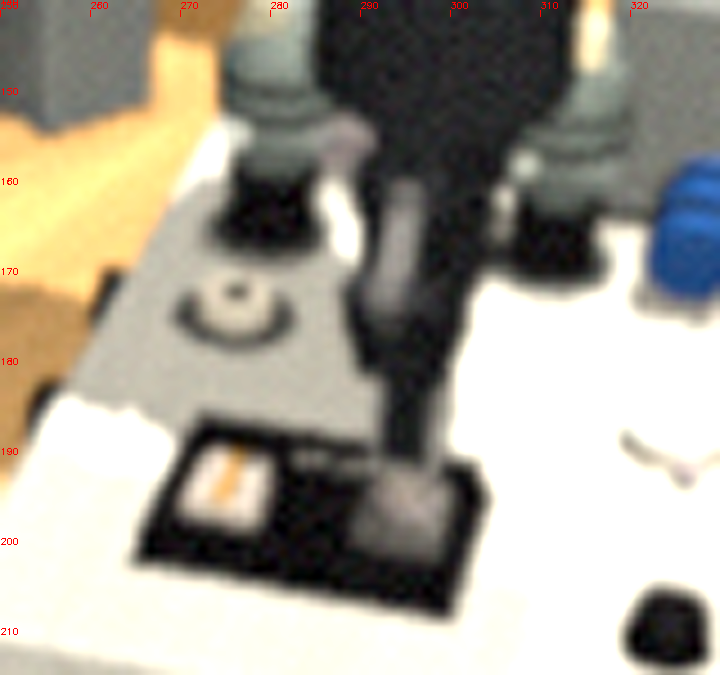

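Call:
{"name": "drive_tool", "arguments": {"plan": [[0,[-0.001,0.0015,-0.001],0],[0,[0,0,-0.001],0],[0,[0,0,-0.001],0],[0,[0,0,0],0]]}}

```text
time: 20.7
ee_pos: [0.5792, -0.0149, 0.1165]
tcp_rot: [180.0, -0.0, -164.8]
wrist_force: [-0.5, 0.1, 0.2]
opening: 0.0003
```

Call:
{"name": "drive_tool", "arguments": {"plan": [[0,[0,0,-0.001],0],[0,[0,0,-0.001],0],[0,[0,0,0],0]]}}

```text
time: 21.08
ee_pos: [0.5793, -0.0149, 0.1147]
tcp_rot: [-180.0, 0.0, -164.8]
wrist_force: [-0.5, 0.3, 0.3]
opening: -0.0001
```

Call:
{"name": "drive_tool", "arguments": {"plan": [[0,[0,0,-0.001],0],[0,[0,0,-0.001],0],[0,[0,0,0],0]]}}

```text
time: 21.45
ee_pos: [0.5793, -0.0149, 0.1133]
tcp_rot: [-180.0, 0.0, -164.8]
wrist_force: [-1.5, -0.2, 5.1]
opening: -0.0001
```

Call:
{"name": "drive_tool", "arguments": {"plan": [[0,[0,0,-0.001],0],[0,[0,0,-0.001],0],[0,[0,0,0],0]]}}

```text
time: 21.82
ee_pos: [0.5793, -0.0149, 0.1113]
tcp_rot: [-180.0, 0.0, -164.8]
wrist_force: [-1.5, -0.6, 6.7]
opening: 0.0003
```

Call:
{"name": "drive_tool", "arguments": {"plan": [[0,[0,0,-0.001],0],[0,[0,0,-0.001],0],[0,[0,0,0],0]]}}

```text
time: 22.2
ee_pos: [0.5793, -0.0149, 0.1093]
tcp_rot: [-180.0, 0.0, -164.8]
wrist_force: [-2.2, 0.3, 6.0]
opening: -0.0
```

Call:
{"name": "drive_tool", "arguments": {"plan": [[0,[0,0,-0.001],0],[0,[0,0,0],0]]}}

```text
time: 22.45
ee_pos: [0.5793, -0.0149, 0.1089]
tcp_rot: [-180.0, 0.1, -164.8]
wrist_force: [-4.3, -0.2, 9.9]
opening: 0.0002
```

Call:
{"name": "drive_tool", "arguments": {"plan": [[0,[0,0,-0.001],0],[0,[0,0,0],0]]}}

```text
time: 22.7
ee_pos: [0.5794, -0.0149, 0.1088]
tcp_rot: [-180.0, 0.1, -164.8]
wrist_force: [-6.6, 0.6, 15.6]
opening: -0.0001
```

Call:
{"name": "drive_tool", "arguments": {"plan": [[0,[0,0,0.003],0],[0,[0,0,0.01],0],[0,[0,0,0.03],0],[0,[0,0,0.05],0],[0,[-0.01,-0.045,0.01],0],[0,[-0.012,-0.05,0],0],[0,[-0.02,-0.05,0],0],[0,[-0.02,-0.05,0],0],[0,[-0.02,-0.05,0],0],[0,[-0.02,-0.04,0],0]]}}

```text
time: 23.95
ee_pos: [0.4764, -0.3017, 0.2098]
tcp_rot: [-180.0, 0.0, -164.8]
wrist_force: [0.7, 0.9, -0.4]
opening: 0.0001
```

Call:
{"name": "drive_tool", "arguments": {"plan": [[0,[0,0,0],0],[0,[0,0,0],0]]}}

```text
time: 24.2
ee_pos: [0.4774, -0.2997, 0.2097]
tcp_rot: [180.0, 0.0, -164.8]
wrist_force: [-1.0, -0.1, -0.7]
opening: -0.0003
```

```bash
python3 - <<'E'
from h import *
obs()
im,d=eyes.camera('scene');crop(im,170,140,160,150,4,'pics/s11.png');crop(im,260,175,50,40,14,'pics/s12.png')
im,d=eyes.camera('top');crop(im,130,110,260,150,3,'pics/t6.png');print(d[160:167,242:249].round(3))
w=[world('top',u,v,d=d[v,u])[2] for v in range(162,165) for u in range(244,247)];print('button top z',np.round(np.mean(w),4))
d0=np.load('pics/t4d.npy');print('before',np.mean([world('top',u,v,d=d0[v,u])[2] for v in range(162,165) for u in range(244,247)]))
p=np.array([world('top',u,v,d=d[v,u]) for v in range(135,180) for u in range(315,350)]);p=p[p[:,2]>.035];print('cover top',p.mean(0),p[:,2].std(),cv2.minAreaRect((p[:,:2]*1000).astype(np.float32)))
E
```

```text
{'time': 24.2, 'ee_pos': [0.4774, -0.2997, 0.2097], 'tcp_rot': [179.9867, 0.0104, -164.83], 'wrist_force': [-0.9817, -0.0538, -0.7136], 'opening': -0.0003}
[[1.065 1.065 1.062 1.066 1.049 1.052 1.05 ]
 [1.052 1.052 1.051 1.047 1.051 1.049 1.051]
 [1.052 1.048 1.046 1.049 1.048 1.048 1.051]
 [1.049 1.046 1.046 1.047 1.042 1.043 1.05 ]
 [1.05  1.049 1.046 1.042 1.044 1.047 1.047]
 [1.05  1.051 1.045 1.042 1.048 1.043 1.045]
 [1.048 1.05  1.044 1.043 1.045 1.049 1.047]]
button top z 0.0874
before 0.09346509069498908
cover top [ 0.61680504 -0.29355054  0.05532469] 0.08302242334064754 ((489.6124267578125, -209.90513610839844), (90.61651611328125, 409.1610412597656), 56.55208969116211)
```

View pics/s11.png

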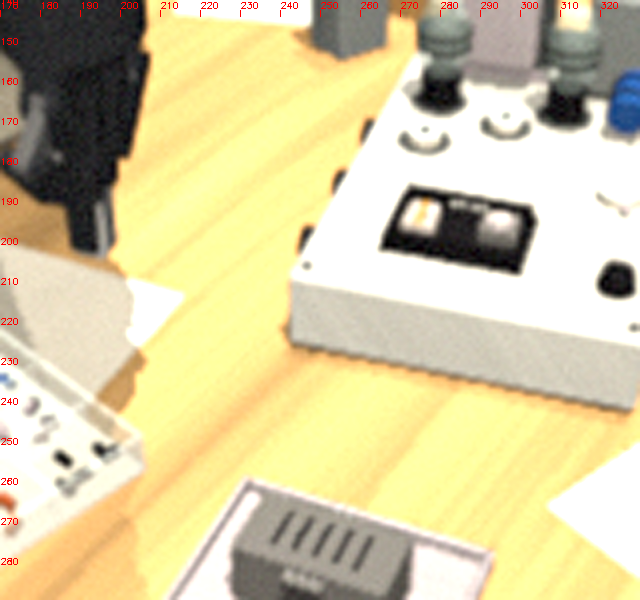

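View pics/s12.png

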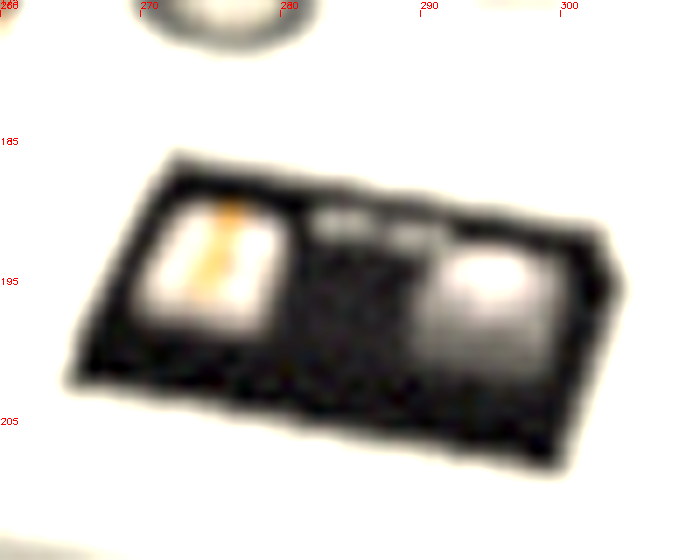

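View pics/t6.png

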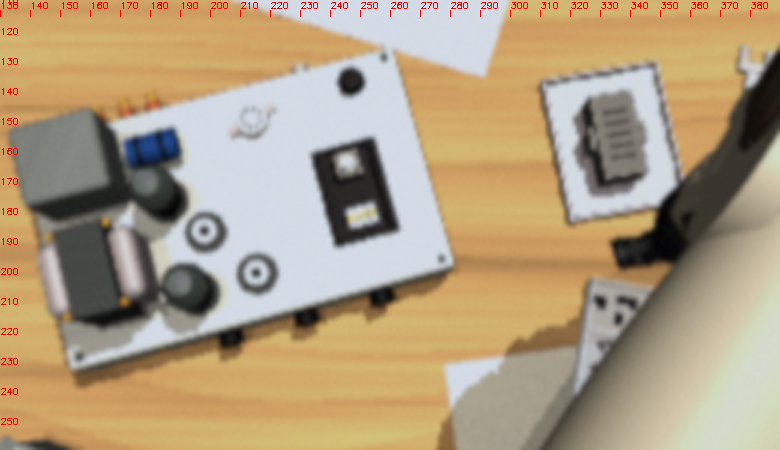

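The pictures show the button top at about 87 mm, which is home, and the cover upright in the tray. The valves, knob and socket are where they were, and the arm is clear.

```bash
python3 -c "
from workcell import job;print(job.job_done())"
```

```text
the job is handed in; nothing more can be done
None
```

The cover is off and lying the right way up in the steel tray, the breaker button is pushed home, and the job was handed in at about 24 s.

- **Cover:** I squeezed both tabs to their stops at 20 N. Then I felt both side walls (about 6.3 mm apart, 6.4 mm expected), centred the cover and lifted it. The vertical force at the wrist during the lift stayed at 2 N or less, so no hook held. I set it down with under 6 N and let go.
- **Button:** I pushed with the fingers shut. It moved at about 6–7 N, then stopped hard with the fingertips at 87 mm, and I backed off at 15.6 N. Depth readings of its top went from 93.5 mm before to 87.4 mm after, against 87 mm for fully home.
- **Last pictures:** The arm is clear of everything. The valves, knob and socket are where they were. The arm hid part of the component box and the tools beside it in the last top view, so I did not recheck those.

Two checks disagreed:
- **Button position:** The scene camera put the button about 8 mm away from where the top camera and the felt box centre put it. I went with the top camera and the felt position.
- **Cover pose in the tray:** My last numerical check of this was spoiled by stray arm points in the depth data. That the cover lies flat and upright rests on the pictures and the set-down height.

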